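# Pin the gate of a stained-glass assembly jig

## Robot

A 7-joint arm with a two-finger parallel gripper is mounted at the origin on the work surface. World frame = base frame: x ahead of the robot, y to its left, z up, the work surface at z = 0. Lengths are in m, angles in rad, forces in N, time in s.
With the tool pointing down it reaches from about 0.425 to 0.925 m from the base axis. Payload 6.8 kg.
Tool frame: the origin (TCP) lies on the mounting face of the last link; the fingertips stand 173 mm ahead of it and the grasp point (between the pads) lies 155 mm ahead of it; z points along the fingers, y is the line along which they close (so a half turn about z gives the same grasp; the last joint's range is limited). The gripper opens to 85 mm and grips with 20 to 120 N. Pads are 22 mm wide; open, the fingers measure 114 mm over their backs; the gripper's body (76 mm by 85 mm) begins 54 mm behind the grasp point. The pads swing forward as they close: fully open they stand 13 mm farther back than shut.
Start: joints at [-1.399, 0.477, 0.022, 1.555, -0.011, 1.109, -0.083], TCP at [0.186, 0.649, 0.405] pointing down, gripper open.
Joint ranges: [-2.96, 2.96], [-0.34, 2.1], [-1.41, 1.46], [0.24, 2.44], [-1.37, 4.51], [0.17, 1.92], [-2.96, 2.96]. Speed limits (rad/s): [2.39, 2.39, 3.14, 3.14, 3.14, 3.14, 3.14].

## Interface

Orientations are given as a rotation vector (axis times angle).
In Python, from bench import r gives the robot as it stands.
- The arm moves only by the tool carry_out, never from a script. Its argument "moves" is a list of rows, each a list of 5 numbers: the shift along the tool's x, y, z in m, then the turn about the tool's z in rad, then the finger opening in m, from 0 to 0.0854. In form: [[dx, dy, dz, roll, claw], ...]. A call has exactly 8 rows; each row is the pose to reach, as a shift and turn from the pose commanded when the call began, along the tool's axes at that moment; what a row does not reach only later rows make up. A row lasts 1/10 s, in which the tool goes at most 50 mm and 8.59 degrees, less where a joint would pass 70% of its speed; a pose out of reach is approached as far as the arm can. A call with a gripper value outside its range is refused whole. The fingers move at their own pace and stop on an object; "force" is the grip in N (left out, the last holds). Time passes only in rows, so rows that repeat a pose let the fingers close, or fill a call up. It gives the time, the measured TCP pose, the force, the opening and the grip force at its end, in the units of the state.
- r.get_obs(): the state, without advancing time (a new reading comes with each control period).
- r.grab_frame(name): name is "side" or "top"; returns the picture (480x640x3 uint8, red, green, blue); there is no depth.
- r.calibration(name): a dict with "fx", "fy", "cx", "cy" (pixels), "k1" (the pictures are not rectified: a ray, as slopes to the right and down, at radius r is drawn at 1 + k1 r^2 times it, then the intrinsics apply), "rvec" (rotation vector, rad) and "tvec" (3), from world to camera coordinates, as OpenCV has them. Camera axes: x right, y down, z forward; pixel columns grow to the right and rows downward; lengths in m; the calibration is good to about 2 mm. A picture is of the moment at which its call begins. calibration takes no time and is no camera call.
- r.hand_in(): hands the job in; it is judged then, once.
The state is a dict: "clock": time; "joints": joint angles; "qvel": joint speeds; "tau": joint torques, N m; "tcp_pos": TCP position; "orientation": TCP orientation; "contact_force": force on the tool from outside, world axes, zero at the start; "moment": the same for the moment, N m; "grip_width": finger opening in m; "gripper_force": force on a finger pad.
Only numpy, scipy, OpenCV 4.12 (cv2) and the standard library are available. Lean on these libraries where they do the work, as an engineer would, in place of code of your own. Each camera call takes 0.05 s, during which the arm holds its last target. There are 200 camera calls.

## Task

Swing the jig's open gate (the bar with the orange post) fully shut, gently, so that it pushes the glass panel back towards the rear fence and lies inside the blue clevis. Then take the red-headed lock pin out of its wooden rack and insert it through the clevis and the gate's tongue until its collar rests on the clevis, and let go of it. Leave the tin, foil ring, brush and glass offcut where they lie.

Things in the scene. Friction and masses are not known exactly. Their poses are not given: they have to be found in the camera images.
- jig: Fixed level dark wooden board 200 (x) x 300 (y) x 18 mm on the bench. Origin: centre of its underside; z up; its -x edge faces roughly to the robot. Low aluminium fences on top: rear fence (inner face at x = +57 mm), side fences (inner faces at y = +79 and -79 mm, tops 32 mm high). Gate hinge at x = -75, y = +115 mm, blue clevis at x = -75, y = -115 mm.
- gate (a joint): Angle of the gate about its upright hinge, rad: 0 = shut (hard stop; the tongue's hole is then in line with the clevis holes); grows as the free end swings towards the jig's -x side (clockwise seen from above), up to 1.2. Starts 0.5 to 0.8. Light friction, no spring: it stays where it is left. Shut, the gate lies along the jig's y, from the hinge towards -y.
- gate_hinge (a point): Point on the gate's hinge axis, 47 mm above the bench; axes as the jig's. The gate is an aluminium bar 20 mm thick, 205 mm long from the hinge, from 20 to 47 mm above the bench, with a steel tongue 28 mm wide and 10 mm thick (37 to 47 mm above the bench) at its free end; the tongue has a 14 mm hole 230 mm from the hinge axis.
- gate_post (a point): Centre of the top of the gate's orange post, an upright cylinder 18 mm in diameter and 45 mm tall (from 47 to 92 mm above the bench), 150 mm from the hinge axis; it moves with the gate.
- clevis_hole (a point): Centre of the pin hole's mouth, on top of the blue clevis, 56 mm above the bench; z up. The clevis is 40 x 40 mm in plan: upper ear 8 mm thick, 12 mm gap for the tongue (open on all sides but the jig's +x side), lower block. The hole, 12.5 mm in diameter and chamfered, runs straight down through both to the board, 38 mm below this mouth.
- panel: Loose stained-glass panel, copper edge, 120 (x) x 150 (y) x 8 mm, 0.35 kg, flat on the jig's board between the side fences; at the start 8 to 16 mm too far out towards the gate. Origin: centre of its underside. Pushed home by the shut gate, its centre lies at jig x of about -5 to -3 mm (2 mm of play between gate and rear fence).
- rack: Fixed brown wooden block 70 x 60 x 45 mm that stores the pin; left or right of the jig. Origin: centre of its underside.
- rack_hole (a point): Centre of the mouth of the rack's hole (13 mm in diameter, 37 mm deep), in the middle of its top face, 45 mm above the bench.
- pin: Loose lock pin, at the start upright in the rack, collar on the rack's top. Origin: centre of its bottom tip; z along the pin towards its head. Steel shank 10 mm in diameter, 34 mm long, tapered tip; steel collar 26 mm in diameter (34 to 38 mm from the tip); round red head 18 mm in diameter, 34 mm tall (38 to 72 mm from the tip). About 0.05 kg.
- tin: Closed flux tin, 68 mm in diameter, 45 mm tall; bystander, on the other side of the jig from the rack. Origin: centre of its underside.
- foil: Flat copper ring 72 mm in diameter, 8 mm thick; bystander. Origin: centre of its underside.
- brush: Brush, 180 mm long, lying along its own x; bystander. Origin: near its middle, at bench height.
- offcut: Green glass offcut 70 x 50 x 6 mm, lying flat; bystander. Origin: centre of its underside.
Things that resemble listed ones, but are neither listed nor needed, are in the scene too. What is shaped like the pin but black, turquoise or yellow is not meant.

How it is judged:
On the way:
1. the gate is shut (within 0.03 rad) with the panel pushed in (value of joint gate below 0.03 rad and x of panel in the frame of jig above -0.01 m), for 0.2 s.
At the end, for the whole second after the job is handed in: Gate shut within 0.03 rad; pin through clevis and tongue, upright within 0.1 rad, its tip within 4 mm of the hole axis and at least 30 mm below the mouth (34 mm is home); panel flat in the jig, its centre no further out than jig x = -10 mm; pin and panel at rest (all of step 1 and horizontal distance between pin and clevis_hole below 0.004 m and z of pin in the frame of clevis_hole below -0.03 m and angle between pin's own z axis and vertical below 0.1 rad and z of panel in the frame of jig below 0.022 m and linear speed of each of pin, panel below 0.02 m/s); the robot touches nothing.
It fails at once if the glass panel is squeezed or struck with more than 40 N (contact force between panel and anything else above 40 N).
It fails at once if the tin is moved by more than 30 mm (distance of tin from where it was at the start of the episode above 0.03 m).
It fails at once if the foil is moved by more than 30 mm (distance of foil from where it was at the start of the episode above 0.03 m).
It fails at once if the brush is moved by more than 30 mm (distance of brush from where it was at the start of the episode above 0.03 m).
It fails at once if the offcut is moved by more than 30 mm (distance of offcut from where it was at the start of the episode above 0.03 m).
It also fails if it takes over 59 s, if anything falls off the work surface, if the arm or the gripper's body presses on something with over 40 N, if the wrist force passes 120 N, or if a joint passes its speed limit or range.

## Working session

There is one attempt and no reset: what is moved stays moved. The work goes in short steps, Python scripts to look and compute and a tool call to move; the robot and the scene stay as the last step left them, time stands still between calls to the robot, and variables do not carry over. Pictures are saved under pics/ and viewed, at most 10 in all, crops included, and the job is handed in when it is done.

Besides the shell and the picture viewer there is one more tool, called by a JSON object that holds its "api" and its "payload". carry_out: Moves the arm, as the interface text tells. Its arguments: {"type":"object","properties":{"moves":{"type":"array","items":{"type":"array","items":{"type":"number"}}},"force":{"type":"number"}},"required":["moves"]}

```bash
mkdir -p pics
python3 - <<'E'
from bench import r
import cv2
o=r.get_obs();print(o)
for n in("side","top"):
    cv2.imwrite(f"pics/{n}0.png",r.grab_frame(n)[:,:,::-1]);print(n,r.calibration(n))
E
```

```text
{'clock': 0.0, 'joints': array([-1.3991308 ,  0.47780126,  0.02234003,  1.55644113, -0.0114891 ,
        1.10928359, -0.08312907]), 'qvel': array([ 0.00066038,  0.00226162, -0.00027256,  0.00100701,  0.00071417,
       -0.00088122, -0.00072278]), 'tau': array([-1.58510793e-04, -5.96447110e+01,  1.60810445e+00, -2.81196070e+01,
        1.24439568e-02,  9.25263186e-03, -3.09473978e-05]), 'tcp_pos': array([0.18630617, 0.64849887, 0.40372902]), 'orientation': array([-4.38011930e-01, -3.11079757e+00,  2.83020829e-03]), 'contact_force': array([ 0.44740129, -0.77296921,  0.07175191]), 'moment': array([ 0.02113982, -0.03512968, -0.01689029]), 'gripper_force': 0.0, 'grip_width': 0.08581328970715323}
side {'fx': 470.24162032649986, 'fy': 470.24162032649986, 'cx': 323.1275804066761, 'cy': 248.15785228469315, 'k1': 0.024142965560632317, 'rvec': array([ 2.36759006, -0.5056248 ,  0.19386775]), 'tvec': array([-0.50161537,  0.20211642,  0.88495407])}
top {'fx': 454.3450714481664, 'fy': 454.3450714481664, 'cx': 325.5757232155736, 'cy': 241.84976566273596, 'k1': -0.0456106026995074, 'rvec': array([ 2.15962407, -2.0661304 ,  0.22173531]), 'tvec': array([-0.04606289,  0.54877741,  1.00945272])}
```

View pics/top0.png

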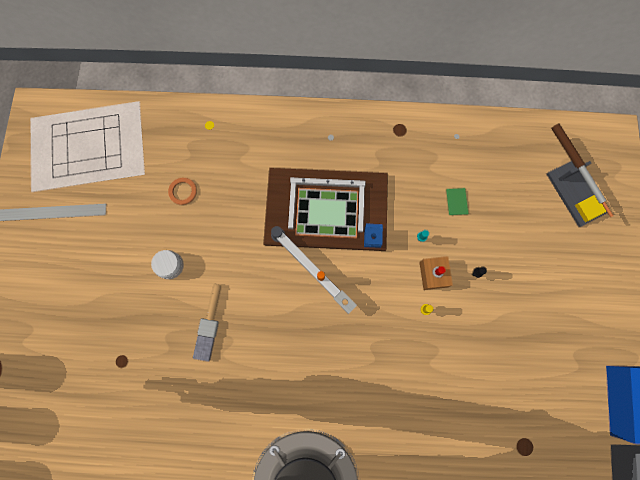

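View pics/side0.png

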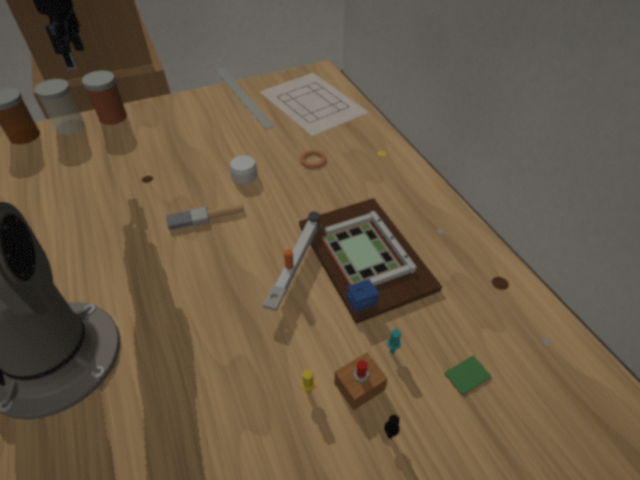

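Candidates for the pin: red (440,271) in the rack, turquoise (423,236), black (479,272), yellow (428,309) in the top view. Only the red one stands in the brown rack, so it fits the description; I'll confirm it in a crop.

```bash
cat > h.py <<'E'
import numpy as np, cv2
from bench import r
C={n:r.calibration(n) for n in("side","top")}
def mats(n):
    c=C[n];K=np.array([[c['fx'],0,c['cx']],[0,c['fy'],c['cy']],[0,0,1]]);return K,np.array([c['k1'],0,0,0.]),cv2.Rodrigues(c['rvec'])[0],c['tvec']
def ray(n,uv):
    K,d,R,t=mats(n);p=cv2.undistortPoints(np.float64(uv).reshape(-1,1,2),K,d)[:,0]
    return -R.T@t,(np.c_[p,np.ones(len(p))]@R)
def plane(n,uv,z):
    o,d=ray(n,uv);return o+d*((z-o[2])/d[:,2])[:,None]
def tri(us,ut):
    A=np.zeros((3,3));b=np.zeros(3);L=[]
    for n,u in(("side",us),("top",ut)):
        o,d=ray(n,u);d=d[0]/np.linalg.norm(d[0]);P=np.eye(3)-np.outer(d,d);A+=P;b+=P@o;L.append((P,o))
    x=np.linalg.solve(A,b);return x,[np.linalg.norm(P@(x-o)) for P,o in L]
def proj(n,X):
    K,d,R,t=mats(n);return cv2.projectPoints(np.float64(X).reshape(-1,3),C[n]['rvec'],t,K,d)[0][:,0]
RNG=dict(red=((0,170,90),(6,255,255)),orange=((7,190,140),(14,255,255)),blue=((105,140,50),(122,255,255)))
def blobs(img,name,amin=15,roi=None):
    hsv=cv2.cvtColor(img,cv2.COLOR_RGB2HSV);m=cv2.inRange(hsv,*RNG[name])
    if name=='red':m|=cv2.inRange(hsv,(174,170,90),(180,255,255))
    if roi:
        k=np.zeros_like(m);k[roi[1]:roi[3],roi[0]:roi[2]]=1;m*=k
    n,l,s,c=cv2.connectedComponentsWithStats(m)
    return [(c[i].round(1),s[i]) for i in range(1,n) if s[i][4]>=amin],m
E
python3 - <<'E'
from h import *
I={n:cv2.imread(f"pics/{n}0.png")[:,:,::-1].copy() for n in C}
for n in C:
    for k in RNG: print(n,k,[(list(c),list(s)) for c,s in blobs(I[n],k)[0]])
a=cv2.resize(I['top'][150:330,255:500],None,fx=3,fy=3,interpolation=cv2.INTER_CUBIC)
cv2.imwrite('pics/crop_top.png',a[:,:,::-1])
E
```

```text
side red [([np.float64(361.8), np.float64(364.6)], [np.int32(357), np.int32(360), np.int32(10), np.int32(10), np.int32(72)])]
side orange []
side blue [([np.float64(362.0), np.float64(292.0)], [np.int32(348), np.int32(281), np.int32(29), np.int32(26), np.int32(379)])]
top red [([np.float64(440.0), np.float64(270.4)], [np.int32(435), np.int32(267), np.int32(11), np.int32(8), np.int32(61)])]
top orange [([np.float64(320.6), np.float64(274.7)], [np.int32(317), np.int32(271), np.int32(8), np.int32(8), np.int32(48)])]
top blue [([np.float64(373.0), np.float64(235.1)], [np.int32(364), np.int32(224), np.int32(19), np.int32(24), np.int32(393)]), ([np.float64(624.0), np.float64(402.1)], [np.int32(606), np.int32(366), np.int32(34), np.int32(78), np.int32(2299)])]
```

View pics/crop_top.png

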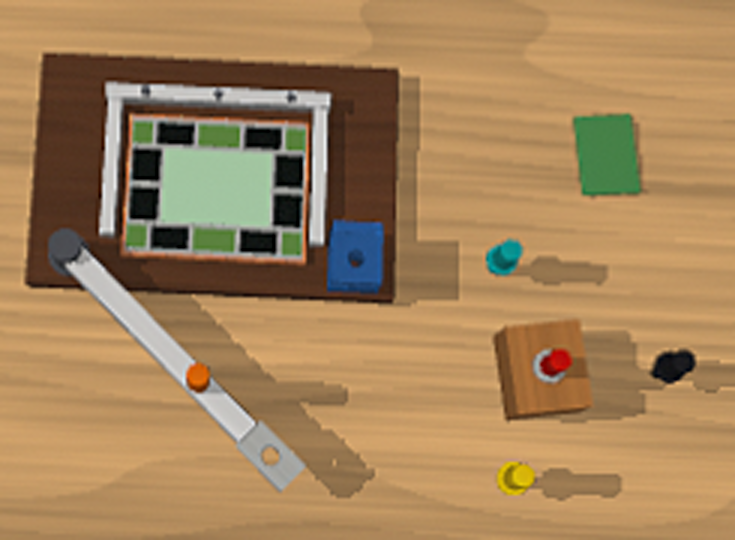

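The crop shows the red-headed pin with its steel collar at crop (557,362), in the brown rack. That is the one. The clevis hole is at (356,258), tongue hole (270,454), hinge cap (66,243), and post top about (200,371).

Run:
```python
from h import *
f=lambda x,y:(x/3+255-.33,y/3+150-.33)
P=lambda u,z:plane('top',[u],z)[0].round(4)
ch=P(f(356,258),.056);th=P(f(270,454),.047)
print('clevis',ch,'tongue',th)
for z in(.047,.056,.06):print('hinge',P(f(66,241),z))
I={n:cv2.imread(f"pics/{n}0.png")[:,:,::-1].copy() for n in C}
bc=[P(f(*q),.018) for q in((43,54),(398,70),(392,300),(27,284))];print('board',bc,np.mean(bc,0))
print([np.linalg.norm(bc[i][:2]-bc[(i+1)%4][:2]).round(4) for i in range(4)])
print('red tri',tri((361.8,364.6),(440,270.4)))
print('rack top corners',[P(f(*q),.045) for q in((507,328),(580,320),(589,407),(518,418))])
# collar grey/white around: rack hole
hs=cv2.cvtColor(I['side'],cv2.COLOR_RGB2HSV);m=cv2.inRange(hs[230:280,275:305],(4,150,100),(16,255,255))
ys,xs=np.nonzero(m);print('side orange',xs.min()+275,xs.max()+275,ys.min()+230,ys.max()+230,len(xs))
us=(xs.mean()+275,ys.mean()+230);print('orange tri',tri(us,(320.6,274.7)))
print('post top', P(f(200,371),.092))
print('clevis tri', tri((362,292),(373,235.1)))
```

```text
clevis [ 0.5705 -0.1337  0.056 ] tongue [ 0.4149 -0.0719  0.047 ]
hinge [0.576  0.0959 0.047 ]
hinge [0.5739 0.0949 0.056 ]
hinge [0.573  0.0945 0.06  ]
board [array([0.7432, 0.1294, 0.018 ]), array([ 0.7428, -0.1696,  0.018 ]), array([ 0.5456, -0.1676,  0.018 ]), array([0.5455, 0.1285, 0.018 ])] [ 0.644275 -0.019825  0.018   ]
[np.float64(0.299), np.float64(0.1972), np.float64(0.2961), np.float64(0.1977)]
red tri (array([ 0.49178609, -0.28563911,  0.07801784]), [np.float64(0.0006603253722645606), np.float64(0.0006603253722646461)])
rack top corners [array([ 0.5218, -0.2553,  0.045 ]), array([ 0.5308, -0.3133,  0.045 ]), array([ 0.4621, -0.3196,  0.045 ]), array([ 0.4511, -0.2639,  0.045 ])]
side orange 284 291 250 263 53
orange tri (array([ 0.46638726, -0.01367057,  0.08722569]), [np.float64(0.0017535121569816007), np.float64(0.0017535121569815753)])
post top [ 0.4706 -0.0155  0.092 ]
clevis tri (array([ 0.57344503, -0.13360575,  0.04866796]), [np.float64(4.33924581942121e-05), np.float64(4.339245819426114e-05)])
```

```bash
cat >> h.py <<'E'
def delta(x,y,z,ydeg=None):
    """tool-frame shift and roll from the measured pose to TCP x,y,z with tool y at ydeg (mod 180)"""
    o=r.get_obs();R=cv2.Rodrigues(o['orientation'])[0]
    d=R.T@(np.array([x,y,z])-o['tcp_pos']);roll=0
    if ydeg is not None:
        a=np.degrees(np.arctan2(R[1,1],R[0,1]));roll=-np.radians((ydeg-a+90)%180-90)
    print('t',round(o['clock'],2),'tcp',o['tcp_pos'].round(4),'F',o['contact_force'].round(1),'w',round(o['grip_width'],4),'-> d',d.round(4),'roll',round(roll,3));return d
E
python3 - <<'E'
from h import *
delta(.4335,-.0145,.35,90)
E
```

```text
t 0.1 tcp [0.1863 0.6485 0.4038] F [ 0.2 -0.2  0.2] w 0.0854 -> d [-0.4207 -0.5689  0.0548] roll -0.28
```

{"api": "carry_out", "payload": {"moves": [[-0.288,-0.229,0,-0.28,0],[-0.288,-0.229,0,-0.28,0],[-0.288,-0.229,0,-0.28,0],[-0.288,-0.229,0,-0.28,0],[-0.288,-0.229,0,-0.28,0],[-0.288,-0.229,0,-0.28,0],[-0.288,-0.229,0,-0.28,0],[-0.288,-0.229,0,-0.28,0]], "force": 40}}

```text
clock: 0.9
tcp_pos: [0.403, 0.3439, 0.4045]
orientation: [0.011, 3.141, -0.004]
contact_force: [0.4, 0.3, 0.6]
grip_width: -0.0001
gripper_force: 0.0
```

```bash
python3 -c "
from h import *
delta(.4335,-.0145,.30,90)"
```

```text
t 0.9 tcp [0.403  0.3439 0.4045] F [0.4 0.3 0.6] w -0.0001 -> d [-0.0329 -0.358   0.1054] roll -0.007
```

{"api": "carry_out", "payload": {"moves": [[-0.033,-0.358,0.05,-0.007,0],[-0.033,-0.358,0.05,-0.007,0],[-0.033,-0.358,0.05,-0.007,0],[-0.033,-0.358,0.1,-0.007,0],[-0.033,-0.358,0.1,-0.007,0],[-0.033,-0.358,0.1,-0.007,0],[-0.033,-0.358,0.1,-0.007,0],[-0.033,-0.358,0.1,-0.007,0]]}}

```text
clock: 1.7
tcp_pos: [0.432, -0.0126, 0.3035]
orientation: [0.005, -3.14, 0.002]
contact_force: [-0.3, 0.2, 0.1]
grip_width: 0.0006
gripper_force: 0.0
```

```bash
python3 -c "
from h import *
delta(.4335,-.0145,.231,90)"
```

```text
t 1.7 tcp [ 0.432  -0.0126  0.3035] F [-0.3  0.2  0.1] w 0.0006 -> d [-0.0016 -0.0018  0.0725] roll 0.003
```

Descend, then check by picture.

{"api": "carry_out", "payload": {"moves": [[0,-0.002,0.03,0,0],[0,-0.002,0.05,0,0],[0,-0.002,0.065,0,0],[0,-0.002,0.072,0,0],[0,-0.002,0.072,0,0],[0,-0.002,0.072,0,0],[0,-0.002,0.072,0,0],[0,-0.002,0.072,0,0]]}}

```text
clock: 2.5
tcp_pos: [0.4333, -0.0108, 0.2333]
orientation: [-0.011, 3.14, 0.001]
contact_force: [-1.0, -0.5, -0.7]
grip_width: -0.0001
gripper_force: 0.0
```

Run:
```python
from h import *
delta(.4485,-.0145,.231,90)
a=r.grab_frame('side');b=r.grab_frame('top')
a=cv2.resize(a[180:330,220:420],None,fx=3,fy=3);b=cv2.resize(b[180:330,240:440],None,fx=3,fy=3)
im=np.vstack([a,b]);im=cv2.resize(np.hstack([a,b]),(800,300))
cv2.imwrite('pics/down.png',im[:,:,::-1])
```

```text
t 2.5 tcp [ 0.4333 -0.0108  0.2333] F [-1.  -0.5 -0.7] w -0.0001 -> d [-0.0152 -0.0038  0.0024] roll 0.007
```

View pics/down.png

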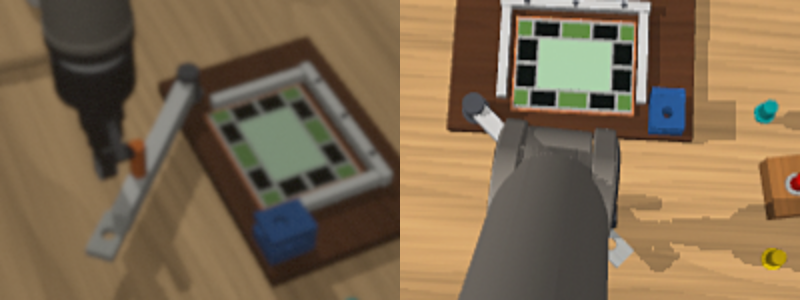

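{"api": "carry_out", "payload": {"moves": [[-0.009,-0.004,0.002,0,0],[-0.016,-0.007,0.002,0,0],[-0.025,-0.013,0.002,0,0],[-0.033,-0.018,0.002,0,0],[-0.043,-0.024,0.002,0,0],[-0.0525,-0.029,0.002,0,0],[-0.063,-0.034,0.002,0,0],[-0.0734,-0.0375,0.002,0,0]]}}

```text
clock: 3.4
tcp_pos: [0.5078, -0.0484, 0.2307]
orientation: [-0.011, 3.141, -0.0]
contact_force: [0.1, -0.8, 0.4]
grip_width: 0.0004
gripper_force: 0.5
```

```bash
cat >> h.py <<'E'
def post():
    a=r.grab_frame('side');hs=cv2.cvtColor(a,cv2.COLOR_RGB2HSV);m=cv2.inRange(hs,(4,150,90),(16,255,255));m[:220]=0;m[335:]=0;m[:,:265]=0;m[:,345:]=0
    n,l,s,c=cv2.connectedComponentsWithStats(m)
    i=1+np.argmax(s[1:,4]);print('orange',c[i].round(1),s[i]);p=plane('side',[c[i]],.0725)[0]
    v=p-np.array([.571,.095,.0725]);print('post~',p.round(4),'r',np.linalg.norm(v).round(4),'gate~',np.arctan2(-v[0],-v[1]).round(3));return a
E
python3 - <<'E'
from h import *
delta(.55,-.055,.231,90);post()
E
```

```text
t 3.4 tcp [ 0.5078 -0.0484  0.2307] F [ 0.1 -0.8  0.4] w 0.0004 -> d [-0.0421 -0.0069 -0.0002] roll 0.007
orange [322.7 267.9] [321 266   5   5  18]
post~ [ 0.52   -0.0641  0.0725] r 0.1671 gate~ 0.31
```

{"api": "carry_out", "payload": {"moves": [[-0.004,-0.001,0,0,0],[-0.008,-0.002,0,0,0],[-0.012,-0.003,0,0,0],[-0.016,-0.004,0,0,0],[-0.02,-0.005,0,0,0],[-0.024,-0.006,0,0,0],[-0.027,-0.0065,0,0,0],[-0.03,-0.007,0,0,0]]}}

```text
clock: 4.25
tcp_pos: [0.537, -0.0545, 0.2306]
orientation: [0.012, -3.141, -0.0]
contact_force: [-1.0, 0.6, 0.5]
grip_width: -0.0002
gripper_force: 0.5
```

Run:
```python
from h import *
delta(.55,-.055,.231,90);a=post()
b=r.grab_frame('top')
a=cv2.resize(a[180:330,250:450],None,fx=3,fy=3);b=cv2.resize(b[150:300,240:440],None,fx=3,fy=3)
im=cv2.resize(np.hstack([a,b]),(800,300))
cv2.imwrite('pics/push.png',im[:,:,::-1])
```

```text
t 4.25 tcp [ 0.537  -0.0545  0.2306] F [-1.   0.6  0.5] w -0.0002 -> d [-0.013  -0.0006 -0.0004] roll 0.007
orange [337.4 265.5] [336 264   4   4  13]
post~ [ 0.5491 -0.0705  0.0725] r 0.1669 gate~ 0.131
```

View pics/push.png

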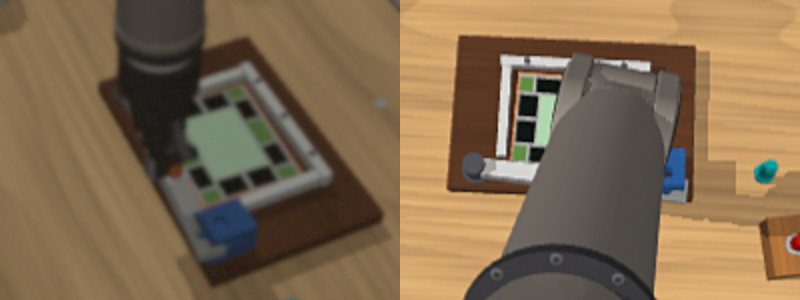

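The tongue is entering the clevis (side crop about (200,245)). I'll carry on slowly.

{"api": "carry_out", "payload": {"moves": [[-0.002,0,0,0,0],[-0.004,0,0,0,0],[-0.005,0,0,0,0],[-0.006,0,0,0,0],[-0.007,0,0,0,0],[-0.008,0,0,0,0],[-0.009,0,0,0,0],[-0.01,0,0,0,0]]}}

```text
clock: 5.15
tcp_pos: [0.5467, -0.0546, 0.2305]
orientation: [0.011, -3.141, 0.0]
contact_force: [-1.4, -2.4, -0.6]
grip_width: -0.0001
gripper_force: 1.2
```

Run:
```python
from h import *
delta(.55,-.055,.231,90);a=post()
```

```text
t 5.15 tcp [ 0.5467 -0.0546  0.2305] F [-1.4 -2.4 -0.6] w -0.0001 -> d [-0.0033 -0.0004 -0.0005] roll 0.007
orange [341.5 264.3] [340 262   4   5  15]
post~ [ 0.5581 -0.0711  0.0725] r 0.1666 gate~ 0.078
```

{"api": "carry_out", "payload": {"moves": [[-0.0005,0,0,0,0],[-0.001,0,0,0,0],[-0.0015,0,0,0,0],[-0.002,0,0,0,0],[-0.0025,0,0,0,0],[-0.003,0,0,0,0],[-0.003,0,0,0,0],[-0.003,0,0,0,0]]}}

```text
clock: 6.0
tcp_pos: [0.5495, -0.0545, 0.2306]
orientation: [0.011, -3.141, -0.0]
contact_force: [-5.0, -0.8, 1.1]
grip_width: -0.0003
gripper_force: 2.3
```

Run:
```python
from h import *
delta(.55,-.055,.231,90);a=post()
```

```text
t 6.0 tcp [ 0.5495 -0.0545  0.2306] F [-5.  -0.8  1.1] w -0.0003 -> d [-0.0005 -0.0005 -0.0004] roll 0.007
orange [342.7 263.6] [341 262   4   4  14]
post~ [ 0.561  -0.0704  0.0725] r 0.1657 gate~ 0.06
```

{"api": "carry_out", "payload": {"moves": [[-0.0005,0,0,0,0],[-0.001,0,0,0,0],[-0.0015,0,0,0,0],[-0.002,0,0,0,0],[-0.0025,0,0,0,0],[-0.0025,0,0,0,0],[-0.0025,0,0,0,0],[-0.0025,0,0,0,0]]}}

```text
clock: 6.85
tcp_pos: [0.5503, -0.0545, 0.2305]
orientation: [0.011, -3.136, -0.001]
contact_force: [-12.0, 0.1, 9.3]
grip_width: 0.0004
gripper_force: 6.1
```

Run:
```python
from h import *
delta(.55,-.055,.231,90);a=post()
```

```text
t 6.85 tcp [ 0.5503 -0.0545  0.2305] F [-12.    0.1   9.3] w 0.0004 -> d [ 0.0003 -0.0005 -0.0005] roll 0.007
orange [342.9 263.8] [341 262   4   4  12]
post~ [ 0.5612 -0.0708  0.0725] r 0.1661 gate~ 0.059
```

{"api": "carry_out", "payload": {"moves": [[0.01,0,0,0,0],[0.03,0,0,0,0],[0.03,0,-0.05,0,0],[0.03,0,-0.1,0,0],[0.05,-0.05,-0.1,0,0.06],[0.06,-0.1,-0.1,0,0.06],[0.06,-0.15,-0.1,0,0.06],[0.06,-0.2,-0.1,0,0.06]]}}

```text
clock: 7.7
tcp_pos: [0.4941, -0.2518, 0.3318]
orientation: [-0.013, 3.137, -0.001]
contact_force: [1.1, 0.6, -0.1]
grip_width: 0.0578
gripper_force: 0.0
```

Run:
```python
from h import *
delta(.4915,-.287,.30,90)
b=r.grab_frame('top')
b=cv2.resize(b[150:340,250:500],None,fx=3.15,fy=3.15,interpolation=cv2.INTER_CUBIC)
cv2.imwrite('pics/shut.png',b[:,:,::-1])
```

```text
t 7.7 tcp [ 0.4941 -0.2518  0.3318] F [ 1.1  0.6 -0.1] w 0.0578 -> d [ 0.003  -0.0352  0.0318] roll 0.008
```

View pics/shut.png

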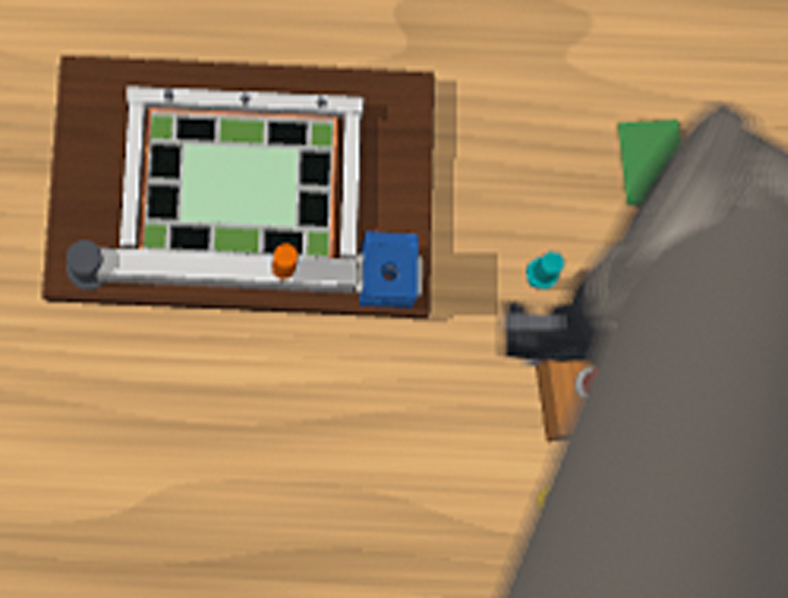

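The gate is fully shut along the jig (post crop (286,260)) and the tongue is in the clevis, with the panel against the rear fence. Next I'll pin down the pin and clevis hole positions from the first picture.

Run:
```python
from h import *
I=cv2.imread('pics/top0.png')[:,:,::-1].copy();hs=cv2.cvtColor(I,cv2.COLOR_RGB2HSV)
# collar: unsaturated pixels in rack region; fit circle in world plane z=.049 using left outer edge
m=cv2.inRange(hs[258:286,425:455],(0,0,110),(180,90,255));ys,xs=np.nonzero(m);p=plane('top',np.c_[xs+425,ys+258],.049)[:,:2]
print('grey',len(p),'mean',p.mean(0).round(4),'x',p[:,0].min().round(4),p[:,0].max().round(4),'ymax',p[:,1].max().round(4))
mr=blobs(I,'red')[1];ys,xs=np.nonzero(mr)
c=(np.c_[xs,ys]);ct=np.vstack([p,plane('top',c[c[:,0]<440],.049)[:,:2]])
(cx,cy),rad=cv2.minEnclosingCircle(np.float32(p)*1000);print('enclosing',cx,cy,rad)
print('red edges z.083', plane('top',[(xs.max()+.5,ys.mean()),(440,ys.min()-.5)],.083).round(4))
# clevis hole dark
R=I[224:250,362:386].astype(float).sum(2)
hh=hs[226:247,365:382];g=I[226:247,365:382].sum(2).astype(int);k=g[6:16,4:14];w=np.clip(np.median(k)-k-15,0,None)
yy,xx=np.mgrid[232:242,369:379];u=((w*xx).sum()/w.sum(),(w*yy).sum()/w.sum());print('hole px',u,plane('top',[u],.056).round(4))
S=cv2.imread('pics/side0.png')[:,:,::-1].copy();print('proj of pin head centre (.4915,-.287,.066) side',proj('side',[[.4915,-.287,.066],[.5705,-.1337,.056]]))
```

```text
grey 42 mean [ 0.49   -0.2845] x 0.4798 0.5035 ymax -0.2763
enclosing 492.315185546875 -287.8891906738281 12.961264610290527
red edges z.083 [[ 0.4908 -0.2968  0.083 ]
 [ 0.4993 -0.2843  0.083 ]]
hole px (np.float64(373.0963793982662), np.float64(236.04232534421214)) [[ 0.5695 -0.1331  0.056 ]]
proj of pin head centre (.4915,-.287,.066) side [[361.20932364 368.8932296 ]
 [360.93195209 290.28052232]]
```

{"api": "carry_out", "payload": {"moves": [[0.003,-0.035,0.0,0.008,0.06],[0.003,-0.0355,0.03,0.008,0.06],[0.003,-0.0355,0.03,0.008,0.06],[0.003,-0.0355,0.03,0.008,0.06],[0.003,-0.0355,0.03,0.008,0.06],[0.003,-0.0355,0.03,0.008,0.06],[0.003,-0.0355,0.03,0.008,0.06],[0.003,-0.0355,0.03,0.008,0.06]], "force": 40}}

```text
clock: 8.55
tcp_pos: [0.4912, -0.2855, 0.3012]
orientation: [0.0, 3.141, -0.0]
contact_force: [0.1, 0.2, -0.2]
grip_width: 0.06
gripper_force: 0.0
```

Run:
```python
from h import *
delta(.4917,-.2875,.226,90)
```

```text
t 8.55 tcp [ 0.4912 -0.2855  0.3012] F [ 0.1  0.2 -0.2] w 0.06 -> d [-0.0005 -0.002   0.0752] roll -0.0
```

{"api": "carry_out", "payload": {"moves": [[0,-0.002,0.02,0,0.06],[0,-0.002,0.04,0,0.06],[0,-0.002,0.055,0,0.06],[0,-0.002,0.068,0,0.06],[0,-0.002,0.075,0,0.06],[0,-0.002,0.075,0,0.06],[0,-0.002,0.075,0,0.06],[0,-0.002,0.075,0,0.06]]}}

```text
clock: 9.35
tcp_pos: [0.4912, -0.288, 0.2264]
orientation: [0.001, 3.14, -0.001]
contact_force: [-1.0, -0.5, 0.0]
grip_width: 0.0596
gripper_force: 0.0
```

{"api": "carry_out", "payload": {"moves": [[0,0,0,0,0.035],[0,0,0,0,0.025],[0,0,0,0,0.02],[0,0,0,0,0.01],[0,0,0,0,0.0],[0,0,0,0,0.0],[0,0,0,0,0.0],[0,0,0,0,0.0]], "force": 40}}

```text
clock: 10.15
tcp_pos: [0.4911, -0.2878, 0.226]
orientation: [0.001, 3.141, 0.0]
contact_force: [-1.0, 0.9, 5.0]
grip_width: 0.017
gripper_force: 39.0
```

Run:
```python
from h import *
delta(.4917,-.2875,.226,90)
b=r.grab_frame('side')
b=cv2.resize(b[280:430,260:460],None,fx=3,fy=3,interpolation=cv2.INTER_CUBIC)
cv2.imwrite('pics/grip.png',b[:,:,::-1])
```

```text
t 10.15 tcp [ 0.4911 -0.2878  0.226 ] F [-1.   0.9  5. ] w 0.017 -> d [-0.0006  0.0003  0.    ] roll -0.001
```

View pics/grip.png

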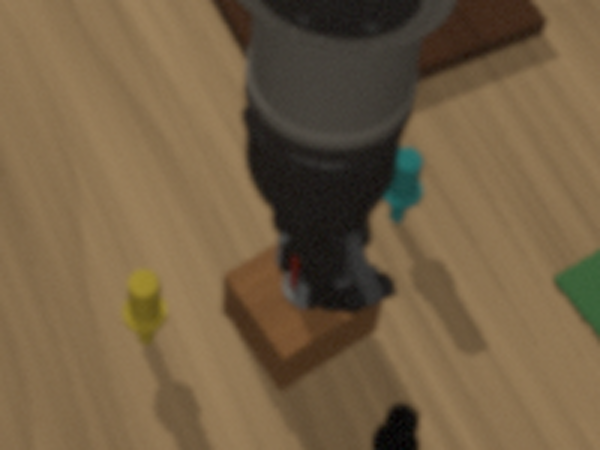

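Held: the opening is 17 mm on the red head. Lift straight out.

{"api": "carry_out", "payload": {"moves": [[0,0,-0.012,0,0],[0,0,-0.025,0,0],[0,0,-0.04,0,0],[0,0,-0.06,0,0],[0,0,-0.085,0,0],[0,0,-0.085,0,0],[-0.01,0.02,-0.085,0,0],[-0.02,0.04,-0.085,0,0]]}}

```text
clock: 11.0
tcp_pos: [0.5107, -0.2479, 0.3113]
orientation: [0.004, 3.141, -0.001]
contact_force: [1.1, 1.5, -1.6]
grip_width: 0.017
gripper_force: 39.0
```

{"api": "carry_out", "payload": {"moves": [[-0.015,0.03,0,0,0],[-0.03,0.06,0,0,0],[-0.045,0.09,0,0,0],[-0.058,0.114,0,0,0],[-0.058,0.114,0,0,0],[-0.058,0.114,0,0,0],[-0.058,0.114,0,0,0],[-0.058,0.114,0,0,0]]}}

```text
clock: 11.8
tcp_pos: [0.5684, -0.1352, 0.3108]
orientation: [-0.005, -3.141, 0.001]
contact_force: [0.5, -0.8, -0.2]
grip_width: 0.0167
gripper_force: 39.1
```

Run:
```python
from h import *
delta(.5692,-.1338,.290,90)
a=r.grab_frame('side');b=r.grab_frame('top')
a=cv2.resize(a[220:330,290:430],(760,597),interpolation=cv2.INTER_CUBIC)
cv2.imwrite('pics/above.png',a[:,:,::-1])
tx=np.array([.570,-.1335])
o=r.get_obs()['tcp_pos'];print(proj('side',[[o[0],o[1],o[2]-.226+.011],[o[0],o[1],o[2]-.226+.045],[.570,-.1335,.056]]))
```

```text
t 11.8 tcp [ 0.5684 -0.1352  0.3108] F [ 0.5 -0.8 -0.2] w 0.0167 -> d [-0.0008  0.0014  0.0208] roll -0.003
[[361.59735192 278.41728236]
 [362.73684665 266.92710307]
 [360.6566097  290.28934137]]
```

View pics/above.png

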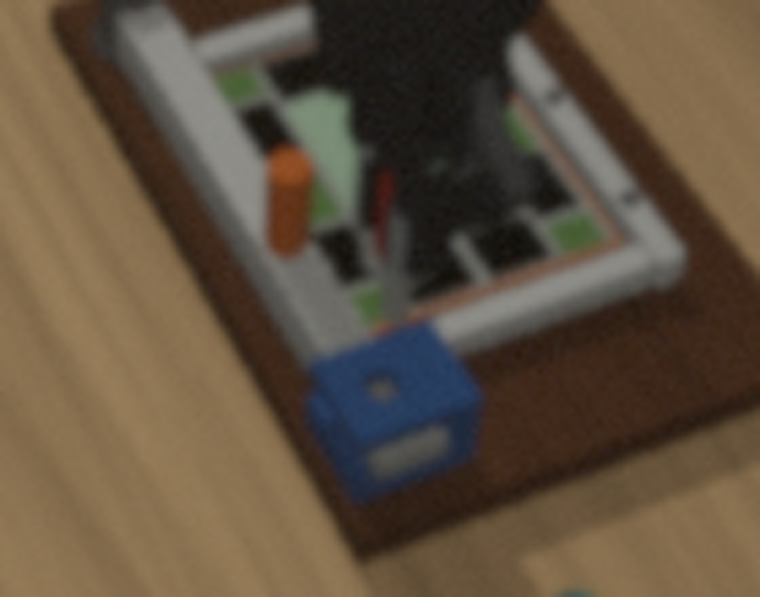

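The side crop shows the pin's shank and tip at about (396,312), and the clevis hole at (382,388). The tip looks slightly right of the prediction, so I'll measure it.

Run:
```python
from h import *
a=r.grab_frame('side')
g=cv2.cvtColor(a,cv2.COLOR_RGB2GRAY);hs=cv2.cvtColor(a,cv2.COLOR_RGB2HSV)
print('gray 256-284 cols 354-370');print(g[256:284,354:372])
print('hole sat');print(hs[286:297,354:368,1])
o=r.get_obs()['tcp_pos'];print(proj('side',[[o[0],o[1],z+.0848] for z in(.011,.045,.049)]).round(1))
for d in((.002,0,0),(0,.002,0)):print(d,proj('side',np.array([o[0],o[1],.0958])+d)-proj('side',[o[0],o[1],.0958]))
```

```text
gray 256-284 cols 354-370
[[109  87  58  36  32  32  39  34  31  31  27  25  27  28  27  23  19  23]
 [108  84  55  36  27  31  36  41  36  32  28  28  25  24  22  27  28  20]
 [104  80  51  34  30  34  37  42  44  36  32  28  28  24  27  25  25  25]
 [ 99  77  53  32  28  31  39  47  52  50  42  32  28  26  26  25  26  23]
 [ 91  76  54  34  32  33  42  50  57  61  51  37  26  25  24  25  26  29]
 [ 74  71  58  48  42  38  43  52  63  63  58  43  31  24  29  27  25  26]
 [ 52  62  66  66  63  52  45  57  63  67  59  43  28  23  24  24  23  26]
 [ 38  55  71  81  76  60  52  57  65  66  57  40  30  26  25  27  24  30]
 [ 27  47  71  83  78  61  48  56  65  68  58  40  30  25  23  29  30  26]
 [ 24  39  64  77  76  64  52  56  65  66  57  42  28  21  25  28  23  29]
 [ 25  40  60  80  81  71  59  60  62  65  55  40  30  22  26  31  25  28]
 [ 26  34  55  76  87  80  69  64  68  65  56  40  26  25  25  28  25  21]
 [ 15  27  50  71  90  89  79  73  69  64  52  36  27  28  26  28  26  26]
 [ 19  23  42  65  82  87  81  74  72  65  56  41  31  31  36  30  23  23]
 [ 26  26  42  57  74  8
[... 1115 characters left out ...]
4 142 145 155 150 148 140 148 152 154]
 [144 145 149 143 143 139 137 140 141 153 146 148 144 148]
 [140 152 147 128 115  93 102 117 129 147 151 148 152 143]
 [154 140 141 107  61  42  36  56  83 124 142 151 154 145]
 [146 143 136 101  42  10   3  21  59 123 135 144 146 152]
 [142 148 133 111  63  20  10  26  57 113 140 155 149 150]
 [139 141 151 132 100  74  61  75 100 123 136 148 150 148]
 [143 146 149 141 130 122 122 119 130 140 145 146 145 143]
 [155 152 149 142 148 144 149 142 146 156 155 149 154 152]
 [146 149 145 151 141 156 146 155 155 155 146 156 146 139]]
[[361.6 278.3]
 [362.7 266.8]
 [362.9 265.4]]
(0.002, 0, 0) [[ 0.94418842 -0.34095368]]
(0, 0.002, 0) [[-0.48600671 -0.76235838]]
```

Run:
```python
from h import *
for n in C:
    K,d,R,t=mats(n);print(n,(-R.T@t).round(3))
a=np.mean([r.grab_frame('side').astype(float) for _ in range(4)],0)
c=a[245:300,335:390];c=np.clip(c*1.8,0,255).astype(np.uint8)
cv2.imwrite('pics/zoom.png',cv2.resize(c,None,fx=10.9,fy=10.9,interpolation=cv2.INTER_CUBIC)[:,:,::-1])
```

```text
side [ 0.278 -0.606  0.795]
top [ 0.331 -0.024  1.101]
```

View pics/zoom.png

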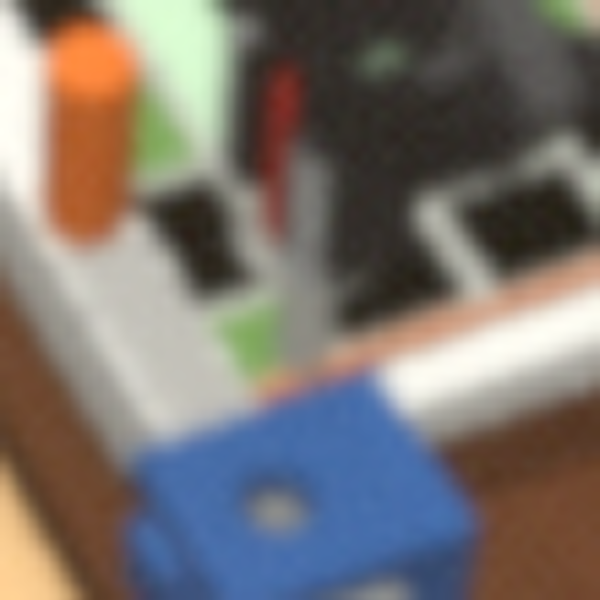

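The zoom shows the red head strip at (275,65–235), the shank tip at about (304,365), and the clevis hole at (276,500). The pin is close to being over the hole. I'll lower to just above the mouth with a 1 mm y correction, then feel for entry.

{"api": "carry_out", "payload": {"moves": [[0,0.001,0.01,0,0],[0,0.001,0.02,0,0],[0,0.001,0.028,0,0],[0,0.001,0.033,0,0],[0,0.001,0.035,0,0],[0,0.001,0.035,0,0],[0,0.001,0.035,0,0],[0,0.001,0.035,0,0]]}}

```text
clock: 12.95
tcp_pos: [0.5692, -0.1329, 0.276]
orientation: [0.001, 3.141, -0.0]
contact_force: [-0.0, 0.9, -0.4]
grip_width: 0.0169
gripper_force: 39.1
```

Run:
```python
from h import *
delta(.5692,-.1338,.290,90)
a=np.mean([r.grab_frame('side').astype(float) for _ in range(3)],0)
c=a[262:304,340:388];c=np.clip(c*1.6,0,255).astype(np.uint8)
cv2.imwrite('pics/zoom2.png',cv2.resize(c,None,fx=14,fy=14,interpolation=cv2.INTER_CUBIC)[:,:,::-1])
o=r.get_obs()['tcp_pos'];z=o[2]-.226
f=lambda P:((proj('side',P)-[340,262])*14+6.5).round(0).tolist()
print('tip,collarbot',f([[o[0],o[1],.011+z],[o[0],o[1],.045+z]]))
print('clevis hole, corners',f([[.5695,-.134,.056]]+[[.5695+a,-.134+b,.056] for a,b in((-.02,-.02),(-.02,.02),(.02,.02),(.02,-.02))]))
```

```text
t 12.95 tcp [ 0.5692 -0.1329  0.276 ] F [-0.   0.9 -0.4] w 0.0169 -> d [-0.     -0.0009 -0.014 ] roll -0.001
tip,collarbot [[290.0, 380.0], [305.0, 228.0]]
clevis hole, corners [[294.0, 406.0], [231.0, 562.0], [102.0, 348.0], [355.0, 256.0], [489.0, 465.0]]
```

View pics/zoom2.png

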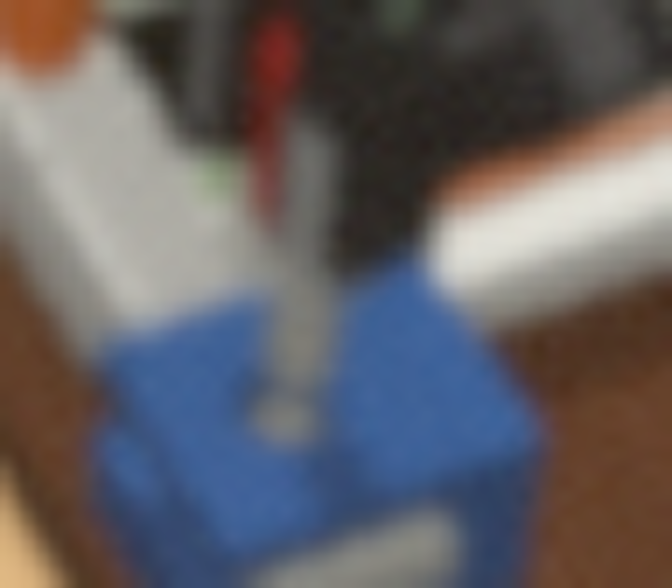

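The zoom shows the shank tip at (297,383) just above the hole at (291,411), so the correction is about (-0.5, -0.8) mm. Enter slowly.

{"api": "carry_out", "payload": {"moves": [[0.0005,-0.0008,0.001,0,0],[0.0005,-0.0008,0.003,0,0],[0.0005,-0.0008,0.005,0,0],[0.0005,-0.0008,0.0065,0,0],[0.0005,-0.0008,0.008,0,0],[0.0005,-0.0008,0.009,0,0],[0.0005,-0.0008,0.01,0,0],[0.0005,-0.0008,0.01,0,0]]}}

```text
clock: 13.9
tcp_pos: [0.5685, -0.1336, 0.2655]
orientation: [-0.001, -3.141, -0.0]
contact_force: [0.6, 0.2, -0.7]
grip_width: 0.0169
gripper_force: 39.1
```

No force and the tip is about 5 mm below the mouth: it is in. Continue.

{"api": "carry_out", "payload": {"moves": [[0,0,0.0015,0,0],[0,0,0.003,0,0],[0,0,0.0045,0,0],[0,0,0.006,0,0],[0,0,0.0075,0,0],[0,0,0.009,0,0],[0,0,0.01,0,0],[0,0,0.01,0,0]]}}

```text
clock: 14.7
tcp_pos: [0.5685, -0.1336, 0.2555]
orientation: [-0.001, -3.141, -0.0]
contact_force: [-0.5, -1.1, -1.2]
grip_width: 0.0166
gripper_force: 39.1
```

{"api": "carry_out", "payload": {"moves": [[0,0,0.002,0,0],[0,0,0.004,0,0],[0,0,0.006,0,0],[0,0,0.008,0,0],[0,0,0.01,0,0],[0,0,0.012,0,0],[0,0,0.014,0,0],[0,0,0.014,0,0]]}}

```text
clock: 15.5
tcp_pos: [0.5684, -0.1336, 0.2414]
orientation: [-0.001, -3.141, -0.0]
contact_force: [0.0, -0.0, -0.2]
grip_width: 0.0168
gripper_force: 39.1
```

{"api": "carry_out", "payload": {"moves": [[0,0,0.001,0,0],[0,0,0.002,0,0],[0,0,0.003,0,0],[0,0,0.0037,0,0],[0,0,0.0044,0,0],[0,0,0.005,0,0],[0,0,0.005,0,0],[0,0,0.005,0,0]]}}

```text
clock: 16.3
tcp_pos: [0.5686, -0.1336, 0.237]
orientation: [0.001, 3.141, 0.0]
contact_force: [-1.9, 0.2, 4.2]
grip_width: 0.017
gripper_force: 39.4
```

The collar is seated: 4 N at the expected height of 0.237. Release and withdraw.

{"api": "carry_out", "payload": {"moves": [[0,0,-0.0005,0,0.022],[0,0,-0.0005,0,0.03],[0,0,-0.0005,0,0.045],[0,0,-0.0005,0,0.045],[0,0,-0.0005,0,0.045],[0,0,-0.01,0,0.045],[0,0,-0.03,0,0.045],[0,0,-0.06,0,0.045]]}}

```text
clock: 17.1
tcp_pos: [0.568, -0.1335, 0.2966]
orientation: [-0.001, -3.139, -0.0]
contact_force: [0.0, 0.8, 0.3]
grip_width: 0.0447
gripper_force: 0.0
```

{"api": "carry_out", "payload": {"moves": [[0,0,-0.04,0,0.045],[0,0,-0.08,0,0.045],[0.03,-0.05,-0.08,0,0.045],[0.05,-0.1,-0.08,0,0.045],[0.05,-0.15,-0.08,0,0.045],[0.05,-0.2,-0.08,0,0.045],[0.05,-0.2,-0.08,0,0.045],[0.05,-0.2,-0.08,0,0.045]]}}

```text
clock: 17.9
tcp_pos: [0.5173, -0.3361, 0.3772]
orientation: [0.009, 3.141, -0.002]
contact_force: [0.5, 0.7, -0.0]
grip_width: 0.045
gripper_force: 0.0
```

Run:
```python
from h import *
delta(.57,-.134,.290,90)
I=r.grab_frame('top');S=r.grab_frame('side')
bt=blobs(I,'red',8)[0];bs=blobs(S,'red',8)[0];print(bt,bs)
print('expected head centre/top px',proj('top',[[.5695,-.134,.077],[.5695,-.134,.094]]).round(1),proj('side',[[.5695,-.134,.077],[.5695,-.134,.094]]).round(1))
bo=blobs(I,'orange',8)[0];print(bo, proj('top',[[.571,-.055,.092]]))
print(blobs(cv2.imread('pics/top0.png')[:,:,::-1].copy(),'red')[0][0][0])
if bt and bs:print(tri(bs[0][0],bt[0][0]))
```

```text
t 17.9 tcp [ 0.5173 -0.3361  0.3772] F [ 0.5  0.7 -0. ] w 0.045 -> d [-0.0515  0.2025  0.087 ] roll -0.005
[(array([375. , 233.3]), array([371, 229,   9,  10,  60], dtype=int32))] [(array([361.2, 282.5]), array([359, 277,   7,  14,  68], dtype=int32))]
expected head centre/top px [[374.5 234.1]
 [375.3 232.4]] [[361.2 284. ]
 [361.7 278.5]]
[(array([339.9, 231. ]), array([337, 227,   7,  10,  49], dtype=int32))] [[340.63434399 230.47047398]]
[440.  270.4]
(array([ 0.56954263, -0.13446835,  0.08249546]), [np.float64(0.0006114967491087803), np.float64(0.0006114967491087979)])
```

```bash
python3 -c "
from bench import r
print(r.hand_in())"
```

```text
the job is handed in; nothing more can be done
None
```

The job is handed in at about 18 s of the 59 s limit: the gate is shut, the panel is pushed home, and the red-headed pin is seated through the clevis and tongue and released; hand-in gave no verdict, so I don't know the score.

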